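Move the painted toys to the packing rack in reverse order

TASK

Move the four painted wooden toys one by one from their drip pads on the drying rack to the packing rack, in reverse order: each rack has one red end post, and the toy nearest the red post of the drying rack goes in the bay farthest from the packing rack's red post, and so on, until the toy that was farthest stands nearest to it. Stand one toy upright in the middle of each bay, facing the same way to the row as it did before, and let go; set them down without dropping them or tipping them over.

Things in the scene. Friction and masses are not known exactly. Their poses are not given: they have to be found in the camera images.
- tree: Loose wooden toy, about 70 g: green fir tree with stepped branches, 82 mm tall. Flat silhouette 22 mm thick along its x, up to 48 mm wide along y, on a foot 34 (x) x 48 (y) x 12 mm. Origin: centre of the foot's underside, z up. Pinch the flat faces across x, at y = 0, about 50 mm above the origin (20 mm or more wide there). Starts upright on the drip pad of its colour.
- pad_tree: Fixed green drip pad on the drying rack, 76 (x) x 70 (y) x 6 mm; the tree starts on it. Origin: centre of its underside, 12 mm above the table. The four pads form a row along their common y, 78 mm apart, shuffled. Past one end stands the rack's red post, past the other a small amber jar (38 mm thick, top 70 mm above the table), each 73 mm from the centre of the end pad.
- house: Loose wooden toy, about 70 g: yellow house with a gable and dark door, 78 mm tall. Flat silhouette 22 mm thick along its x, up to 48 mm wide along y, on a foot 34 (x) x 48 (y) x 12 mm. Origin: centre of the foot's underside, z up. Pinch the flat faces across x, at y = 0, about 50 mm above the origin (20 mm or more wide there). Starts upright on the drip pad of its colour.
- pad_house: Fixed yellow drip pad on the drying rack, 76 (x) x 70 (y) x 6 mm; the house starts on it. Origin: centre of its underside, 12 mm above the table. The four pads form a row along their common y, 78 mm apart, shuffled. Past one end stands the rack's red post, past the other a small amber jar (38 mm thick, top 70 mm above the table), each 73 mm from the centre of the end pad.
- snowman: Loose wooden toy, about 70 g: white snowman with a black hat, 82 mm tall. Flat silhouette 22 mm thick along its x, up to 48 mm wide along y, on a foot 34 (x) x 48 (y) x 12 mm. Origin: centre of the foot's underside, z up. Pinch the flat faces across x, at y = 0, about 50 mm above the origin (20 mm or more wide there). Starts upright on the drip pad of its colour.
- pad_snowman: Fixed white drip pad on the drying rack, 76 (x) x 70 (y) x 6 mm; the snowman starts on it. Origin: centre of its underside, 12 mm above the table. The four pads form a row along their common y, 78 mm apart, shuffled. Past one end stands the rack's red post, past the other a small amber jar (38 mm thick, top 70 mm above the table), each 73 mm from the centre of the end pad.
- engine: Loose wooden toy, about 70 g: blue railway engine with cab and funnel, 77 mm tall. Flat silhouette 22 mm thick along its x, up to 48 mm wide along y, on a foot 34 (x) x 48 (y) x 12 mm. Origin: centre of the foot's underside, z up. Pinch the flat faces across x, at y = 0, about 50 mm above the origin (20 mm or more wide there). Starts upright on the drip pad of its colour.
- pad_engine: Fixed blue drip pad on the drying rack, 76 (x) x 70 (y) x 6 mm; the engine starts on it. Origin: centre of its underside, 12 mm above the table. The four pads form a row along their common y, 78 mm apart, shuffled. Past one end stands the rack's red post, past the other a small amber jar (38 mm thick, top 70 mm above the table), each 73 mm from the centre of the end pad.
- packing_rack: Fixed pale wooden rack, 84 (x) x 396 mm (y), on the table. Origin: centre of its underside. Four bays, centres x = 0, y = -117, -39, 39, 117 mm, floor at z = 12 mm, 64 (x) x 72 mm (y) inside, with dark edges 8 mm above the floor. A 24 mm round post, top at z = 57 mm, at each end: red at y = 178 mm, plain wood at y = -178 mm.
- red_post: The red round post of the drying rack (fixed, 24 mm across, 45 mm tall), 73 mm past the centre of one end pad; which end (+y or -y of the pads) changes from start to start. Origin: centre of its underside, 12 mm above the table.
There are look-alikes about, which are no part of the job. Leave any pink look-alike of the snowman alone.

How it is judged:
By the outcome, as a careful person would: the job done as asked, in the order asked, and still so for the second after the job is handed in, with the robot touching nothing.
It also fails if it takes over 99 s, if anything falls off the work surface, if the arm or the gripper's body presses on something with over 40 N, if the wrist force passes 120 N, or if a joint passes its speed limit or range.

ROBOT

A 6-joint arm with a two-finger parallel gripper is mounted at the origin on the work surface. World frame = base frame: x ahead of the robot, y to its left, z up, the work surface at z = 0. Lengths are in m, angles in rad, forces in N, time in s.
With the tool pointing down it reaches from about 0.375 to 0.9 m from the base axis. Payload 3.1 kg.
Tool frame: the origin (TCP) lies between the finger pads; the fingertips stand robot.tip_extent ahead of it and the grasp point (between the pads) lies 3 mm ahead of it (robot.tip_extent is the distance from the TCP to the fingertips, in m); z points along the fingers, x is the direction in which the jaws open and shut, and the axes are right-handed (so a half turn about z gives the same grasp; the last joint's range is limited). The gripper opens to 87 mm and grips with 3 to 60 N. Pads are 19 mm wide; open, the fingers measure 117 mm over their backs; the gripper's body (75 mm by 190 mm) begins 51 mm behind the grasp point.
Start: joints at [-1.377, 0.527, 1.433, -0, 1.181, -0.178], TCP at [0.227, -0.582, 0.245] pointing down, gripper open.
Joint ranges: [-3.08, 3.08], [-0.75, 2.2], [0.22, 2.44], [-1.43, 4.57], [0, 2.65], [-2.85, 2.85]. Speed limits (rad/s): [2.79, 2.79, 3.14, 3.14, 3.14, 3.14].

INTERFACE

Orientations are given as a unit quaternion [x, y, z, w].
In Python, from rig import robot, cams gives the robot as it stands.
- The arm moves only by the tool carry_out, never from a script. Its argument "steps" is a list of rows, each a list of 3 entries, a list of its own where there are three numbers: the shift along the world's x, y, z in cm, then the turn about the world's z in degrees, then the closure, from 0 (fully open) to 1 (shut). In form: [[[dx, dy, dz], spin, fingers], ...]. A call has 1 to 10 rows; each row shifts and turns the pose as measured when the row begins; what a row does not reach is not made up. A row lasts 1/10 s, in which the tool goes at most 50 mm and 8.59 degrees, less where a joint would pass 70% of its speed; a pose out of reach is approached as far as the arm can. A call with a gripper value outside its range is refused whole. The fingers move at their own pace and stop on an object; "squeeze" is the grip in N (left out, the last holds). Time passes only in rows, so rows that do not move let the fingers close. It gives the time, the measured TCP pose, the force and the opening at its end, in the units of the state.
- robot.get_obs(): the state, without advancing time (a new reading comes with each control period).
- cams.camera(name): name is "side" or "top" or "wrist"; returns a dict with "pixels" (480x640x3 uint8, red, green, blue), "fx", "fy", "cx", "cy" (pixels), "k1" (the pictures are not rectified: a ray, as slopes to the right and down, at radius r is drawn at 1 + k1 r^2 times it, then the intrinsics apply), "eye" and "rotation" of the camera in the world. Camera axes: x right, y up, looking along -z (the intrinsics and any distortion apply to the point x, -y, -z); pixel columns grow to the right and rows downward; lengths in m; the calibration is good to about 2 mm. A picture is of the moment at which its call begins. There is no depth.
- robot.hand_in(): hands the job in, once; it reports no verdict.
The state is a dict: "time": time; "q": joint angles; "joint_velocities": joint speeds; "joint_torque": joint torques, N m; "position": TCP position; "tool_rot": TCP orientation; "ft_force": force on the tool from outside, world axes, zero at the start; "moment": the same for the moment, N m; "grip_width": finger opening in m.
Only numpy, scipy, OpenCV 4.12 (cv2) and the standard library are available. Lean on these libraries where they do the work, as an engineer would, in place of code of your own. Each camera call takes 0.05 s, during which the arm holds its last target. There are 200 camera calls.

## Working session

There is one attempt and no reset: what is moved stays moved. The work goes in short steps, Python scripts to look and compute and a tool call to move; the robot and the scene stay as the last step left them, time stands still between calls to the robot, and variables do not carry over. Pictures are saved under pics/ and viewed, about 12 in all and at most 16, crops included, and the job is handed in when it is done.

Besides the shell and the picture viewer there is one more tool, called after "Emit:" as a command line: name --argument value ..., lists and objects as JSON in quotes. carry_out: Moves the arm, as the interface text tells. Its arguments: {"type":"object","properties":{"steps":{"type":"array"},"squeeze":{"type":"number"}},"required":["steps"]}

```bash
ls; mkdir -p pics; cat > h.py <<'E'
import numpy as np,cv2
from rig import robot,cams
def snap(n,f=None):
    c=cams.camera(n); cv2.imwrite(f'pics/{f or n}.png',np.ascontiguousarray(c['pixels'][:,:,::-1])); 
    np.save(f'pics/{f or n}.npy',{k:v for k,v in c.items() if k!='pixels'},allow_pickle=True); return c
def load(f): return np.load(f'pics/{f}.npy',allow_pickle=True).item()
def ray(c,u,v):
    d=np.array([(u-c['cx'])/c['fx'],(v-c['cy'])/c['fy']]); p=d.copy()
    for _ in range(30): p=d/(1+c['k1']*(p@p))
    return np.array(c['rotation'])@np.array([p[0],-p[1],-1.])
def onz(c,u,v,z):
    r=ray(c,u,v); e=np.array(c['eye']); return e+r*(z-e[2])/r[2]
def proj(c,P):
    p=np.array(c['rotation']).T@(np.array(P)-np.array(c['eye'])); s=np.array([p[0],-p[1]])/-p[2]
    s=s*(1+c['k1']*(s@s)); return s[0]*c['fx']+c['cx'],s[1]*c['fy']+c['cy']
E
python3 - <<'E'
from h import *
for n in ['top','side']:
    c=snap(n,n+'0'); print({k:np.round(v,3).tolist() for k,v in c.items() if k!='pixels'})
o=robot.get_obs(); print(o, robot.tip_extent)
E
```

```text
pics
{'fx': 593.54, 'fy': 593.54, 'cx': 325.575, 'cy': 236.263, 'k1': -0.09, 'eye': [0.431, -0.035, 1.048], 'rotation': [0.062, -0.059, -0.7, 0.709]}
{'fx': 599.681, 'fy': 599.681, 'cx': 321.076, 'cy': 237.858, 'k1': -0.152, 'eye': [0.425, 0.753, 0.719], 'rotation': [-0.04, 0.425, 0.899, -0.1]}
{'time': 0.1, 'q': array([-1.37749384e+00,  5.28367628e-01,  1.43376126e+00, -2.84659203e-05,
        1.18140689e+00, -1.78497679e-01]), 'joint_velocities': array([-0.00065213, -0.00202439, -0.00264418, -0.00033778,  0.00208309,
        0.00160889]), 'joint_torque': array([-2.89007667e-04, -4.40986097e+01, -1.77149820e+01,  6.33824011e-02,
        5.33474749e-02, -3.87099487e-05]), 'position': array([ 0.22696024, -0.58167664,  0.24367698]), 'tool_rot': array([ 8.25621581e-01, -5.64223413e-01, -7.01300532e-04, -6.72516076e-04]), 'ft_force': array([-0.01018799,  0.54375992,  0.23031277]), 'moment': array([ 0.0593889 , -0.0394395 , -0.01667343]), 'grip_width': 0.08715267213421751} 0.022
```

Rotation is a quaternion; fix helper.

```bash
sed -i "s/np.array(c\['rotation'\])/R(c)/; 2a from scipy.spatial.transform import Rotation\ndef R(c): return Rotation.from_quat(c['rotation']).as_matrix()" h.py; grep -n R h.py
```

```text
3:from scipy.spatial.transform import Rotation
4:def R(c): return Rotation.from_quat(c['rotation']).as_matrix()
12:    return R(c)@np.array([p[0],-p[1],-1.])
16:    p=R(c).T@(np.array(P)-np.array(c['eye'])); s=np.array([p[0],-p[1]])/-p[2]
```

View pics/top0.png

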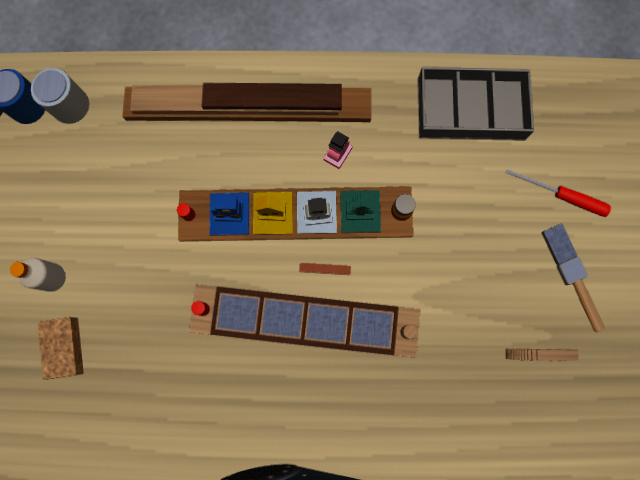

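View pics/side0.png

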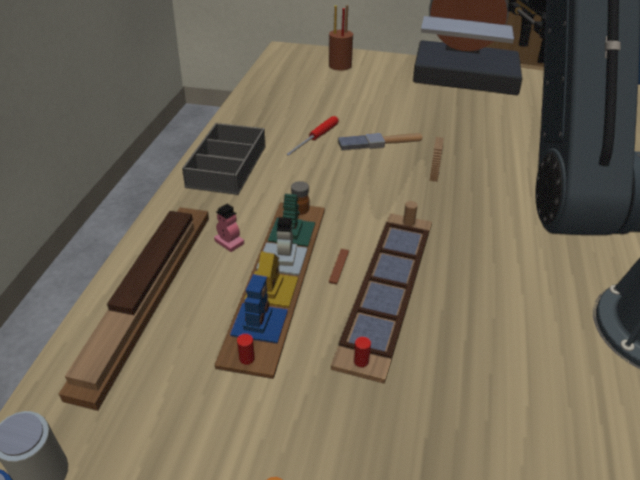

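Top view: the drying row has its red post at (185,211), then blue (229,213), yellow (273,213), white (317,212), green (361,212) and the jar at (404,206). The packing rack has its red post at (199,308) and plain post at (409,331). Look-alikes: the pink snowman at (338,150), the 3-compartment tray at (475,103), and the plank at (247,103). I'll take a close crop to check the choice.

```bash
python3 - <<'E'
from h import *
im=cv2.imread('pics/top0.png')
a=cv2.resize(im[180:250,170:430],None,fx=3,fy=3,interpolation=cv2.INTER_CUBIC)
b=cv2.resize(im[275:365,170:430],None,fx=3,fy=3,interpolation=cv2.INTER_CUBIC)
cv2.imwrite('pics/crop0.png',np.vstack([a,b]))
c=load('top0')
for n,u,v,z in [('Dred',185,211,.057),('blue',229,213.5,.018),('yel',273,213,.018),('whi',317,212,.018),('gre',361,212,.018),('Pred',199,308,.057),('Pplain',409,331,.057),('b0',238,313,.012),('b1',282,318,.012),('b2',327,323,.012),('b3',372,327.5,.012)]:
    print(n,onz(c,u,v,z).round(4))
E
```

```text
Dred [0.6431 0.2123 0.057 ]
blue [0.6478 0.1429 0.018 ]
yel [0.6497 0.0645 0.018 ]
whi [ 0.6525 -0.0135  0.018 ]
gre [ 0.6536 -0.0916  0.018 ]
Pred [0.478 0.18  0.057]
Pplain [ 0.4452 -0.1698  0.057 ]
b0 [0.4727 0.121  0.012 ]
b1 [0.4653 0.0442 0.012 ]
b2 [ 0.4579 -0.0339  0.012 ]
b3 [ 0.4511 -0.1118  0.012 ]
```

View pics/crop0.png

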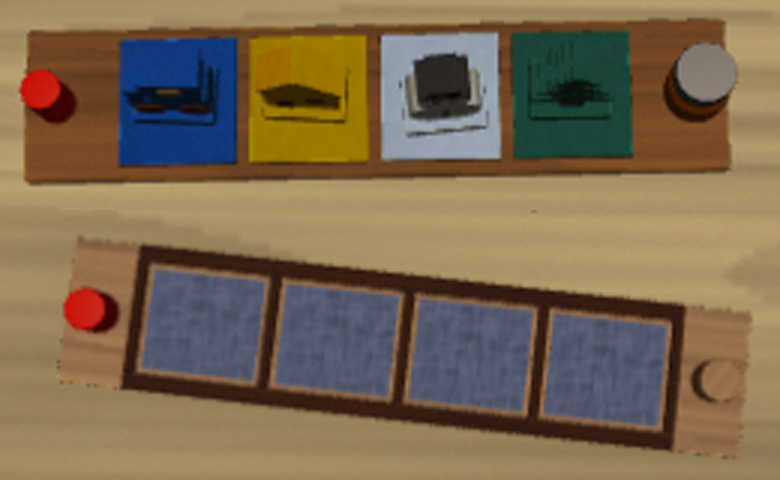

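Choice confirmed: engine (blue), house (yellow), snowman (white), tree (green), counted from the red post. The toys are slightly yawed, so I'll read their angles from the wrist camera.

Emit:
carry_out --steps '[[[2.8, 4.0, 0.6], 7, 0], [[2.8, 4.0, 0.6], 7, 0], [[2.8, 4.0, 0.6], 7, 0], [[2.8, 4.0, 0.6], 7, 0], [[2.8, 4.0, 0.6], 7, 0], [[2.8, 4.0, 0.6], 7, 0], [[2.8, 4.0, 0.6], 7, 0], [[2.8, 4.0, 0.6], 7, 0], [[2.8, 4.0, 0.6], 7, 0], [[2.8, 4.0, 0.6], 7, 0]]'

```text
time: 1.1
position: [0.505, -0.1758, 0.2997]
tool_rot: [1.0, 0.029, -0.003, -0.001]
ft_force: [0.6, -1.2, 1.1]
grip_width: 0.087
```

Emit:
carry_out --steps '[[[2.0, 4.2, 0], -3, 0], [[2.0, 4.2, 0], 0, 0], [[2.0, 4.2, 0], 0, 0], [[2.0, 4.2, 0], 0, 0], [[1.0, 4, 0], 0, 0], [[0, 0, 0], 0, 0], [[0, 0, 0], 0, 0]]'

```text
time: 1.8
position: [0.5994, 0.0477, 0.2978]
tool_rot: [1.0, 0.008, -0.003, -0.001]
ft_force: [0.0, 0.0, 0.1]
grip_width: 0.087
```

```bash
python3 - <<'E'
from h import *
c=snap('wrist','w1'); print(c['eye'],c['rotation'],c['fx'])
o=robot.get_obs();print(o['position'],o['tool_rot'])
E
```

```text
[0.59910313 0.11697531 0.43910345] [-0.12902074  0.00134246  0.00906145  0.99159958] 353.4189113447217
[0.59916561 0.04758685 0.2977965 ] [ 0.99996413  0.00748404 -0.00343724 -0.00197988]
```

View pics/w1.png

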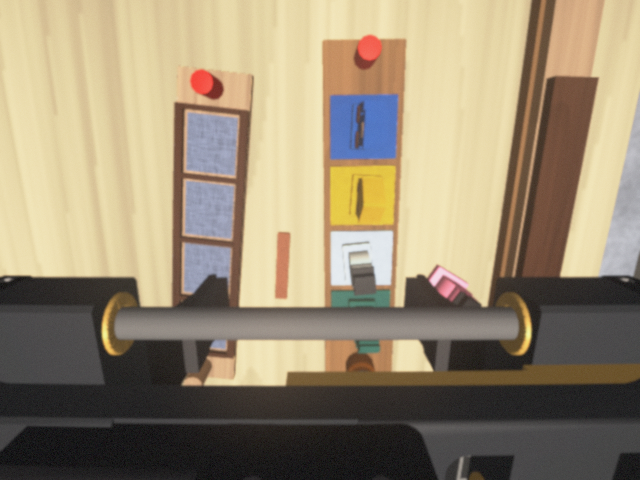

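Emit:
carry_out --steps '[[[1.5, -4.2, -1], -1, 0], [[1.5, -4.2, -1], 0, 0], [[1.5, -4.2, -1], 0, 0], [[0, -3, 0], 0, 0], [[0, 0, 0], 0, 0], [[0, 0, 0], 0, 0]]'

```text
time: 2.45
position: [0.6407, -0.1225, 0.266]
tool_rot: [1.0, -0.006, -0.005, -0.002]
ft_force: [-0.4, 0.8, -0.8]
grip_width: 0.0872
```

```bash
python3 - <<'E'
from h import *
c=snap('wrist','w2')
a=cv2.imread('pics/w1.png')[90:230,318:408]; b=cv2.imread('pics/w2.png')
cv2.imwrite('pics/w2s.png',b)
c1=load('w1');c2=load('w2')
for n,P in [('blue',(.6478,.1429,.018)),('yel',(.6497,.0645,.018)),('whi',(.6525,-.0135,.018)),('gre',(.6536,-.0916,.018))]: print(n,proj(c1,P),proj(c2,P))
p=proj(c2,(.6525,-.0525,.03)); u,v=int(p[0]),int(p[1])
b=b[max(v-75,0):v+75,max(u-45,0):u+45]; print(u,v)
f=lambda x:cv2.resize(x,(390,int(390/x.shape[1]*x.shape[0])),interpolation=cv2.INTER_CUBIC)[:600]
A,B=f(a),f(b);h=min(len(A),len(B));cv2.imwrite('pics/w12.png',np.hstack([A[:h],B[:h]]))
E
```

```text
blue (np.float64(361.208497838365), np.float64(126.12517362651643)) (np.float64(322.46691725968014), np.float64(-65.51369357125668))
yel (np.float64(359.5791656108155), np.float64(195.11018388167128)) (np.float64(324.9208952991767), np.float64(26.280813642097883))
whi (np.float64(358.76689873245124), np.float64(257.7406619277561)) (np.float64(327.97851000486247), np.float64(109.45171322005942))
gre (np.float64(356.66742455567453), np.float64(314.939659048744)) (np.float64(329.16113074592926), np.float64(185.05035377349353))
328 148
```

View pics/w12.png

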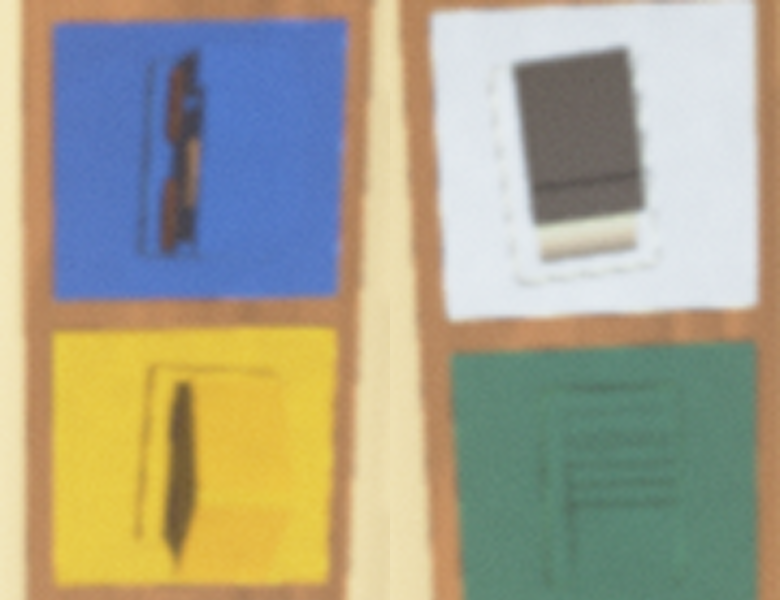

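```bash
python3 - <<'E'
from h import *
s=390/90
w=lambda c,o,p:onz(c,o[0]+p[0]/s,o[1]+p[1]/s,.026)[:2]
c1=load('w1');c2=load('w2');o1=(318,90);o2=(283,73)
for n,c,o,A,B in [('eng',c1,o1,(152,60),(141,255)),('house',c1,o1,(152,368),(139,540)),('snow',c2,o2,(105,72),(130,278)),('tree',c2,o2,(155,385),(153,580))]:
    a,b=w(c,o,A),w(c,o,B);d=a-b;th=np.degrees(np.arctan2(-d[0],d[1]));L=np.linalg.norm(d)
    x=np.array([np.cos(np.radians(th)),np.sin(np.radians(th))]); 
    print(n,a.round(4),b.round(4),'yaw',th.round(1),'L',L.round(4),'ctr',((a+b)/2+.017*x).round(4))
for n,c,o,p in [('houseTopR',c1,o1,(275,372)),('snowBR',c2,o2,(265,262)),('treeTR',c2,o2,(290,385))]: print(n,w(c,o,p).round(4))
# pads corners, row yaw
z=.018;s_=lambda c,o,p:onz(c,o[0]+p[0]/s,o[1]+p[1]/s,z)[:2].round(4)
print('blueTL',s_(c1,o1,(55,22)),'yelBL',s_(c1,o1,(52,583)),'blueTR',s_(c1,o1,(347,20)),'yelBR',s_(c1,o1,(330,582)),'whiteTL',s_(c2,o2,(42,12)),'whBL',s_(c2,o2,(60,318)))
E
```

```text
eng [0.6368 0.1656] [0.636  0.1176] yaw -1.0 L 0.048 ctr [0.6534 0.1413]
house [0.6401 0.0886] [0.6386 0.0422] yaw -1.9 L 0.0464 ctr [0.6564 0.0648]
snow [0.6315 0.0048] [ 0.6367 -0.0413] yaw 6.5 L 0.0464 ctr [ 0.651  -0.0163]
tree [ 0.6425 -0.0664] [ 0.6415 -0.1142] yaw -1.1 L 0.0478 ctr [ 0.659  -0.0907]
houseTopR [0.6729 0.0882]
snowBR [ 0.669 -0.038]
treeTR [ 0.6753 -0.0667]
blueTL [0.6122 0.1753] yelBL [0.6155 0.0281] blueTR [0.6873 0.1773] yelBR [0.6935 0.0298] whiteTL [0.6167 0.0194] whBL [ 0.6192 -0.0503]
```

Emit:
carry_out --steps '[[[0.2, 4.4, -1.0], 0, 0], [[0.2, 4.4, -1.0], 0, 0], [[0.2, 4.4, -1.0], 0, 0], [[0.2, 4.4, -1.0], 0, 0], [[0.2, 4.4, -1.0], 0, 0], [[0.2, 4.4, -1.0], 0, 0], [[0, 0, 0], 0, 0], [[0, 0, 0], 0, 0]]'

```text
time: 3.3
position: [0.6475, 0.1552, 0.2078]
tool_rot: [1.0, -0.005, -0.003, -0.001]
ft_force: [0.4, -0.1, -0.9]
grip_width: 0.087
```

Emit:
carry_out --steps '[[[0.6, -1.4, -3], 0, 0], [[0, 0, -3], 0, 0], [[0, 0, -2], 0, 0], [[0, 0, 0], 0, 0], [[0, 0, 0], 0, 0]]'

```text
time: 3.8
position: [0.6546, 0.1385, 0.1308]
tool_rot: [1.0, -0.005, 0.001, -0.001]
ft_force: [0.5, 0.6, -0.2]
grip_width: 0.0871
```

Emit:
carry_out --steps '[[[-0.1, 0.3, -2], 0, 0], [[0, 0, -2], 0, 0], [[0, 0, -1.5], 0, 0], [[0, 0, 0], 0, 0], [[0, 0, 0], 0, 0]]'

```text
time: 4.3
position: [0.6588, 0.1395, 0.0829]
tool_rot: [1.0, -0.007, 0.008, -0.001]
ft_force: [-0.3, 0.2, -0.3]
grip_width: 0.0872
```

```bash
python3 - <<'E'
from h import *
c=snap('wrist','w3'); d=snap('side','s3')
im=cv2.resize(cv2.imread('pics/w3.png')[200:440,200:440],None,fx=1.6,fy=1.6)
cv2.imwrite('pics/x3.png',np.hstack([im,cv2.resize(cv2.imread('pics/s3.png')[180:380,200:400],(384,384))]))
E
```

```text
(no output)
```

View pics/x3.png

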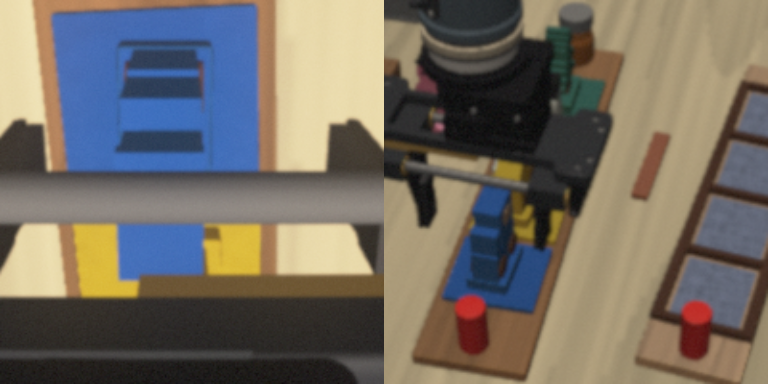

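Emit:
carry_out --steps '[[[-0.4, 0.1, -0.8], 0, 0], [[-0.1, 0, -0.3], 0, 0], [[0, 0, 0], 0, 0], [[0, 0, 0], 0, 0]]'

```text
time: 4.8
position: [0.6541, 0.1409, 0.0732]
tool_rot: [1.0, -0.006, 0.01, -0.001]
ft_force: [0.1, -0.7, -0.6]
grip_width: 0.0872
```

Emit:
carry_out --steps '[[[0, 0, -0.2], 0, 0], [[0, 0, 0], 0, 0.5], [[0, 0, 0], 0, 1], [[0, 0, 0], 0, 1], [[0, 0, 0], 0, 1], [[0, 0, 0], 0, 1], [[0, 0, 0], 0, 1], [[0, 0, 0], 0, 1]]' --squeeze 15

```text
time: 5.6
position: [0.6546, 0.1409, 0.0713]
tool_rot: [1.0, -0.006, 0.01, -0.002]
ft_force: [0.0, -0.3, 0.0]
grip_width: 0.0391
```

Emit:
carry_out --steps '[[[0, 0, 0], 0, 1], [[0, 0, 0], 0, 1], [[0, 0, 0], 0, 1], [[0, 0, 0], 0, 1], [[0, 0, 0], 0, 1], [[0, 0, 0], 0, 1]]'

```text
time: 6.2
position: [0.6544, 0.1409, 0.0714]
tool_rot: [1.0, -0.006, 0.01, -0.001]
ft_force: [-0.3, 0.5, 0.2]
grip_width: 0.022
```

Emit:
carry_out --steps '[[[0, 0, 1], 0, 1], [[0, 0, 3], 0, 1], [[0, 0, 3.5], 0, 1], [[0, 0, 3], 0, 1], [[-2, -2.5, 0.5], -2, 1], [[-3, -3.7, 0], -2, 1], [[-3, -3.7, 0], -2, 1], [[-3, -3.7, 0], -0.5, 1], [[-3, -3.7, 0], 0, 1], [[-2, -2.5, 0], 0, 1]]' --squeeze 25

```text
time: 7.2
position: [0.4929, -0.0589, 0.1914]
tool_rot: [0.998, -0.061, 0.017, -0.0]
ft_force: [0.2, 0.2, -0.8]
grip_width: 0.022
```

Emit:
carry_out --steps '[[[-2, -2.5, 0], 0, 1], [[-1.8, -2.2, 0], 0, 1], [[0, 0, 0], 0, 1], [[0, 0, 0], 0, 1]]'

```text
time: 7.6
position: [0.4513, -0.1108, 0.1943]
tool_rot: [0.998, -0.064, 0.019, 0.001]
ft_force: [0.7, 0.4, -1.4]
grip_width: 0.0215
```

Emit:
carry_out --steps '[[[-0.2, -0.1, -2], 0, 1], [[0, 0, -2.5], 0, 1], [[0, 0, -2.5], 0, 1], [[0, 0, -1], 0, 1], [[0, 0, 0], 0, 1], [[0, 0, 0], 0, 1]]'

```text
time: 8.2
position: [0.4567, -0.1094, 0.1147]
tool_rot: [0.998, -0.061, 0.025, 0.002]
ft_force: [-0.3, -0.1, -0.8]
grip_width: 0.022
```

Emit:
carry_out --steps '[[[-0.5, -0.2, -0.6], 0, 1], [[-0.3, 0, -0.6], 0, 1], [[-0.1, 0, -0.6], 0, 1], [[0, 0, -0.6], 0, 1], [[0, 0, -0.6], 0, 1], [[0, 0, 0], 0, 1], [[0, 0, 0], 0, 1]]'

```text
time: 8.9
position: [0.4489, -0.1117, 0.0842]
tool_rot: [0.998, -0.06, 0.027, 0.003]
ft_force: [0.7, -0.5, -0.4]
grip_width: 0.0214
```

Emit:
carry_out --steps '[[[-0.1, 0, -0.5], 0, 1], [[-0.1, 0, -0.5], 0, 1], [[0, 0, -0.5], 0, 1], [[0, 0, 0], 0, 1], [[0, 0, 0], 0, 1]]'

```text
time: 9.4
position: [0.447, -0.1119, 0.068]
tool_rot: [0.998, -0.061, 0.027, 0.003]
ft_force: [1.1, 0.4, -0.3]
grip_width: 0.0215
```

Emit:
carry_out --steps '[[[0.1, 0, -0.15], 0, 1], [[0, 0, -0.1], 0, 1], [[0, 0, 0], 0, 1], [[0, 0, 0], 0, 1]]'

```text
time: 9.8
position: [0.4485, -0.112, 0.066]
tool_rot: [0.998, -0.06, 0.028, 0.004]
ft_force: [0.1, -0.1, -1.4]
grip_width: 0.022
```

Emit:
carry_out --steps '[[[0, 0, -0.1], 0, 1], [[0, 0, 0], 0, 1], [[0, 0, 0], 0, 1]]'

```text
time: 10.1
position: [0.4487, -0.1121, 0.0661]
tool_rot: [0.998, -0.06, 0.029, 0.004]
ft_force: [0.5, 0.2, -1.3]
grip_width: 0.0219
```

Emit:
carry_out --steps '[[[0, 0, -0.2], 0, 1], [[0, 0, 0], 0, 1], [[0, 0, 0], 0, 1]]'

```text
time: 10.4
position: [0.4491, -0.1126, 0.0658]
tool_rot: [0.998, -0.06, 0.03, 0.005]
ft_force: [-0.5, 0.5, -1.1]
grip_width: 0.0221
```

Emit:
carry_out --steps '[[[0, 0, 0], 0, 0.7], [[0, 0, 0], 0, 0.6], [[0, 0, 0], 0, 0.4], [[0, 0, 0], 0, 0.2], [[0, 0, 0], 0, 0], [[0, 0, 0], 0, 0], [[0, 0, 0], 0, 0], [[0, 0, 0], 0, 0]]'

```text
time: 11.2
position: [0.4491, -0.1126, 0.0648]
tool_rot: [0.998, -0.06, 0.029, 0.004]
ft_force: [-0.6, 0.8, 0.4]
grip_width: 0.0744
```

```bash
python3 - <<'E'
from h import *
snap('wrist','w4'); d=snap('side','s4')
cv2.imwrite('pics/x4.png',np.hstack([cv2.resize(cv2.imread('pics/w4.png')[150:450,150:490],(400,353)),cv2.resize(cv2.imread('pics/s4.png')[110:280,310:490],(374,353))]))
E
```

```text
(no output)
```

View pics/x4.png

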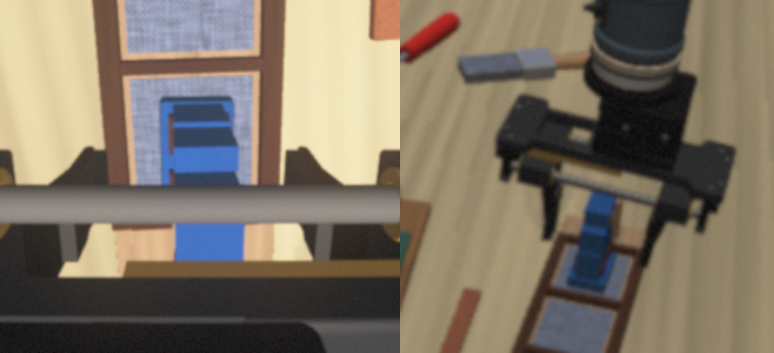

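The engine stands upright in the end bay, well centred. Next, the house.

Emit:
carry_out --steps '[[[0, 0, 1.5], 0, 0], [[0, 0, 3], 0, 0], [[0, 0, 3], 0, 0], [[0, 0, 3], 0, 0], [[3, 2.6, 0.5], 2, 0], [[3.5, 3.1, 0], 3, 0], [[3.5, 3.1, 0], 0, 0], [[3.5, 3.1, 0], 0, 0], [[3, 2.6, 0], 0, 0], [[2, 1.7, 0], 0, 0]]'

```text
time: 12.3
position: [0.6362, 0.0544, 0.1804]
tool_rot: [0.999, -0.019, 0.028, 0.003]
ft_force: [-0.0, -0.3, 0.5]
grip_width: 0.0866
```

Emit:
carry_out --steps '[[[0, 0, 0], 0, 0], [[0, 0, 0], 0, 0]]'

```text
time: 12.5
position: [0.638, 0.0573, 0.1797]
tool_rot: [0.999, -0.017, 0.029, 0.003]
ft_force: [-0.6, -0.9, -0.0]
grip_width: 0.0869
```

Emit:
carry_out --steps '[[[0, 0, 4], 0, 0], [[0, 0, 5], 0, 0], [[0, 0, 5], 0, 0], [[0, 0, 0], 0, 0], [[0, 0, 0], 0, 0]]'

```text
time: 13.0
position: [0.6292, 0.053, 0.3203]
tool_rot: [1.0, -0.019, 0.022, 0.003]
ft_force: [-1.0, -0.2, -0.0]
grip_width: 0.0871
```

```bash
python3 - <<'E'
from h import *
o=robot.get_obs();print(o['position'],o['tool_rot'],o['q'])
E
```

```text
[0.6292138  0.05296533 0.32031386] [ 0.9995819  -0.01906962  0.02152012  0.00304159] [-0.09137968  0.44732507  1.35471811 -0.00307244  1.29617993 -0.05246007]
```

Emit:
carry_out --steps '[[[0, 0, -4], 0, 0], [[0, 0, -5], 0, 0], [[0, 0, -5], 0, 0], [[0, 0, 0], 0, 0], [[0, 0, 0], 0, 0]]'

```text
time: 13.5
position: [0.6246, 0.0492, 0.1763]
tool_rot: [1.0, -0.022, 0.021, 0.003]
ft_force: [0.1, -0.5, 1.1]
grip_width: 0.0871
```

```bash
python3 - <<'E'
from h import *
o=robot.get_obs();print(o['position'],o['tool_rot'],o['q'])
E
```

```text
[0.62464143 0.04922317 0.17630893] [ 0.99954246 -0.02156916  0.02092818  0.00341371] [-0.09778924  0.5956958   1.52290201 -0.00435651  0.98074119 -0.05229036]
```

Emit:
carry_out --steps '[[[0, 0, 4], 0, 0], [[0, 0, 5], 0, 0], [[0, 0, 5], 0, 0], [[0, 0, 5], 0, 0], [[0, 0, 0], 0, 0], [[0, 0, -5], 0, 0], [[0, 0, -5], 0, 0], [[0, 0, -5], 0, 0], [[0, 0, -4], 0, 0], [[0, 0, 0], 0, 0]]'

```text
time: 14.5
position: [0.6277, 0.0467, 0.203]
tool_rot: [0.999, -0.023, 0.043, 0.005]
ft_force: [-0.8, 0.1, 0.3]
grip_width: 0.0868
```

Emit:
carry_out --steps '[[[0, 0, 5], 0, 0], [[0, 0, 5], 0, 0], [[0, 0, 5], 0, 0], [[0, 0, 0], 0, 0], [[0, 0, 0], 0, 0]]'

```text
time: 15.0
position: [0.628, 0.0461, 0.3694]
tool_rot: [0.998, -0.023, 0.05, 0.006]
ft_force: [0.4, 0.1, 0.4]
grip_width: 0.0868
```

Emit:
carry_out --steps '[[[0, 0, -1.5], 0, 0], [[0, 0, -1.5], 0, 0], [[0, 0, -1.5], 0, 0], [[0, 0, -1.5], 0, 0], [[0, 0, -1.5], 0, 0], [[0, 0, 0], 0, 0]]'

```text
time: 15.6
position: [0.6272, 0.0459, 0.3004]
tool_rot: [0.998, -0.023, 0.055, 0.006]
ft_force: [-0.8, 0.3, -0.1]
grip_width: 0.0871
```

Emit:
carry_out --steps '[[[0, 0, -3], 0, 0], [[0, 0, 0], 0, 0], [[0, 0, -3], 0, 0], [[0, 0, 0], 0, 0]]'

```text
time: 16.0
position: [0.6294, 0.0457, 0.2451]
tool_rot: [0.998, -0.023, 0.059, 0.007]
ft_force: [-0.7, 0.3, -0.1]
grip_width: 0.0869
```

Emit:
carry_out --steps '[[[0, 0, 1.5], 0, 0], [[0, 0, 1.5], 0, 0], [[0, 0, 1.5], 0, 0], [[0, 0, 1.5], 0, 0], [[0, 0, 1.5], 0, 0], [[0, 0, 0], 0, 0]]'

```text
time: 16.6
position: [0.6348, 0.0454, 0.3398]
tool_rot: [0.997, -0.023, 0.069, 0.007]
ft_force: [0.9, -0.0, 0.5]
grip_width: 0.0871
```

```bash
python3 - <<'E'
from h import *
for i in range(3):
    o=robot.get_obs();print(o['time'],o['position'].round(4),o['tool_rot'].round(4),o['joint_velocities'].round(3)); cams.camera('side')
print(o['q'].round(4))
E
```

```text
16.6 [0.6348 0.0454 0.3398] [ 0.9973 -0.0231  0.0693  0.0073] [ 0.002 -0.008  0.004  0.001  0.015 -0.   ]
16.65 [0.6344 0.0455 0.3388] [ 0.9974 -0.0231  0.0686  0.0073] [-0.001  0.03   0.047 -0.    -0.017 -0.002]
16.7 [0.6335 0.0455 0.3368] [ 0.9975 -0.0231  0.0668  0.0072] [-0.003  0.033  0.045 -0.001 -0.007 -0.001]
[-0.1023  0.4028  1.3897 -0.004   1.2147 -0.0548]
```

```bash
python3 - <<'E'
from h import *
for i in range(9):
    cams.camera('side')
    if i%2==0: o=robot.get_obs();print(o['time'],o['position'].round(4),o['tool_rot'].round(4),o['joint_velocities'].round(3))
E
```

```text
16.8 [0.6322 0.0456 0.3341] [ 0.9976 -0.0231  0.0642  0.007 ] [-0.     0.017  0.017 -0.    -0.001 -0.   ]
16.9 [0.632  0.0456 0.3331] [ 0.9977 -0.0232  0.0633  0.0069] [ 0.001  0.007  0.002 -0.001 -0.003 -0.001]
17.0 [0.6321 0.0456 0.3329] [ 0.9977 -0.0232  0.0633  0.0069] [-0.001 -0.    -0.003 -0.    -0.001  0.   ]
17.1 [0.6323 0.0456 0.3332] [ 0.9977 -0.0232  0.0636  0.0069] [ 0.002 -0.003 -0.005  0.001  0.001  0.001]
17.2 [0.6325 0.0456 0.3335] [ 0.9977 -0.0231  0.0639  0.0069] [-0.    -0.003 -0.003 -0.001  0.    -0.   ]
```

Emit:
carry_out --steps '[[[0, 0, 5], 0, 0], [[0, 0, 0.1], 0, 0]]'

```text
time: 17.4
position: [0.6318, 0.0456, 0.3838]
tool_rot: [0.998, -0.023, 0.062, 0.007]
ft_force: [1.2, -0.0, 0.9]
grip_width: 0.0869
```

```bash
cat >> h.py <<'E'
def st():
    o=robot.get_obs(); print(round(o['time'],2),o['position'].round(4),o['tool_rot'].round(4),'yaw',round(float(np.degrees(2*np.arctan2(o['tool_rot'][1],o['tool_rot'][0]))),1),'tilt',round(float(np.degrees(np.pi-o['q'][1]-o['q'][2]-o['q'][4])),2),'w',round(float(o['grip_width']),4))
def hold(n):
    for _ in range(n): cams.camera('side')
    st()
E
python3 - <<'E'
from h import *
st();hold(3);hold(4)
E
```

```text
17.4 [0.6318 0.0456 0.3838] [ 0.9978 -0.0232  0.0617  0.0067] yaw -2.7 tilt 7.11 w 0.0869
17.55 [0.6277 0.0459 0.376 ] [ 0.9983 -0.0232  0.0539  0.0062] yaw -2.7 tilt 6.22 w 0.0873
17.75 [0.6276 0.0459 0.3752] [ 0.9983 -0.0232  0.0533  0.0061] yaw -2.7 tilt 6.15 w 0.0868
```

Emit:
carry_out --steps '[[[0, 0, -5], 0, 0]]'

```text
time: 17.85
position: [0.6326, 0.0455, 0.3329]
tool_rot: [0.998, -0.023, 0.062, 0.007]
ft_force: [2.0, 0.3, 0.1]
grip_width: 0.0872
```

```bash
python3 - <<'E'
from h import *
st()
for i in range(5): hold(1)
E
```

```text
17.85 [0.6326 0.0455 0.3329] [ 0.9978 -0.0232  0.0622  0.0068] yaw -2.7 tilt 7.17 w 0.0872
17.9 [0.6242 0.0461 0.3185] [ 0.9986 -0.0233  0.048   0.0058] yaw -2.7 tilt 5.54 w 0.0868
17.95 [0.6229 0.0462 0.3193] [ 0.9987 -0.0233  0.0453  0.0056] yaw -2.7 tilt 5.23 w 0.087
18.0 [0.6249 0.0461 0.3224] [ 0.9985 -0.0233  0.0483  0.0058] yaw -2.7 tilt 5.58 w 0.087
18.05 [0.627  0.0459 0.3252] [ 0.9984 -0.0233  0.0516  0.006 ] yaw -2.7 tilt 5.95 w 0.087
18.1 [0.6283 0.0458 0.327 ] [ 0.9983 -0.0233  0.0537  0.0062] yaw -2.7 tilt 6.19 w 0.0869
```

Emit:
carry_out --steps '[[[0, 0, 5], 0, 0], [[0, 0, 5], 0, 0], [[0, 0, 0], 0, 0]]'

```text
time: 18.4
position: [0.6293, 0.0457, 0.4345]
tool_rot: [0.998, -0.023, 0.057, 0.006]
ft_force: [0.2, -0.3, 0.6]
grip_width: 0.087
```

```bash
python3 - <<'E'
from h import *
st();hold(6)
E
```

```text
18.4 [0.6293 0.0457 0.4345] [ 0.9981 -0.0233  0.0568  0.0063] yaw -2.7 tilt 6.55 w 0.087
18.7 [0.6248 0.046  0.4223] [ 0.9987 -0.0234  0.0456  0.0055] yaw -2.7 tilt 5.26 w 0.0867
```

Emit:
carry_out --steps '[[[0, 0, -5], 0, 0]]'

```text
time: 18.8
position: [0.6289, 0.0457, 0.3796]
tool_rot: [0.998, -0.023, 0.054, 0.006]
ft_force: [0.8, 0.2, -1.4]
grip_width: 0.0871
```

```bash
python3 - <<'E'
from h import *
st();hold(2)
E
```

```text
18.8 [0.6289 0.0457 0.3796] [ 0.9983 -0.0234  0.0535  0.0061] yaw -2.7 tilt 6.17 w 0.0871
18.9 [0.619  0.0465 0.3647] [ 0.9991 -0.0234  0.0354  0.0048] yaw -2.7 tilt 4.09 w 0.0866
```

Emit:
carry_out --steps '[[[0, 0, -5], 0, 0]]'

```text
time: 19.0
position: [0.6236, 0.0462, 0.3288]
tool_rot: [0.999, -0.023, 0.041, 0.005]
ft_force: [1.9, -0.8, 0.9]
grip_width: 0.0872
```

```bash
python3 - <<'E'
from h import *
st();hold(2)
E
```

```text
19.0 [0.6236 0.0462 0.3288] [ 0.9989 -0.0233  0.0413  0.0052] yaw -2.7 tilt 4.77 w 0.0872
19.1 [0.6161 0.0467 0.3181] [ 0.9993 -0.0234  0.0279  0.0042] yaw -2.7 tilt 3.23 w 0.0871
```

Emit:
carry_out --steps '[[[0, 0, -5], 0, 0]]'

```text
time: 19.2
position: [0.622, 0.0463, 0.2808]
tool_rot: [0.999, -0.023, 0.036, 0.005]
ft_force: [2.5, -0.1, -0.2]
grip_width: 0.0872
```

```bash
python3 - <<'E'
from h import *
st();hold(6)
E
```

```text
19.2 [0.622  0.0463 0.2808] [ 0.9991 -0.0234  0.0358  0.0048] yaw -2.7 tilt 4.13 w 0.0872
19.5 [0.6185 0.0465 0.2772] [ 0.9992 -0.0234  0.0307  0.0044] yaw -2.7 tilt 3.54 w 0.0868
```

Emit:
carry_out --steps '[[[2, 1, -4], 1, 0]]'

```text
time: 19.6
position: [0.6428, 0.0556, 0.2457]
tool_rot: [0.999, -0.015, 0.039, 0.005]
ft_force: [1.9, 0.3, 0.5]
grip_width: 0.0868
```

```bash
python3 - <<'E'
from h import *
hold(2)
E
```

```text
19.7 [0.6393 0.0571 0.2354] [ 0.9995 -0.0144  0.0296  0.0039] yaw -1.6 tilt 3.41 w 0.0872
```

Emit:
carry_out --steps '[[[2, 0.8, -4], 0, 0]]'

```text
time: 19.8
position: [0.6629, 0.0645, 0.2024]
tool_rot: [0.999, -0.015, 0.036, 0.004]
ft_force: [1.0, 0.2, 0.3]
grip_width: 0.0869
```

```bash
python3 - <<'E'
from h import *
hold(2)
E
```

```text
19.9 [0.6588 0.0656 0.1911] [ 0.9996 -0.0141  0.026   0.0036] yaw -1.6 tilt 2.99 w 0.0871
```

Emit:
carry_out --steps '[[[0, 0, -5], 0, 0]]'

```text
time: 20.0
position: [0.6652, 0.0653, 0.1528]
tool_rot: [0.999, -0.014, 0.034, 0.004]
ft_force: [0.9, -0.9, 0.4]
grip_width: 0.0867
```

```bash
python3 - <<'E'
from h import *
hold(2);hold(4)
E
```

```text
20.1 [0.655  0.0655 0.1416] [ 0.9997 -0.014   0.0203  0.0035] yaw -1.6 tilt 2.35 w 0.0869
20.3 [0.6606 0.0653 0.1494] [ 0.9995 -0.0142  0.0289  0.0038] yaw -1.6 tilt 3.33 w 0.0868
```

Emit:
carry_out --steps '[[[0, 0, -4], 0, 0]]'

```text
time: 20.4
position: [0.6671, 0.0649, 0.1184]
tool_rot: [0.999, -0.014, 0.038, 0.004]
ft_force: [2.0, 0.6, 0.5]
grip_width: 0.0866
```

```bash
python3 - <<'E'
from h import *
hold(2)
E
```

```text
20.5 [0.6591 0.0652 0.1093] [ 0.9995 -0.0142  0.0274  0.0038] yaw -1.6 tilt 3.16 w 0.0872
```

Emit:
carry_out --steps '[[[0.3, 0, -2.7], 0, 0]]'

```text
time: 20.6
position: [0.6655, 0.065, 0.0879]
tool_rot: [0.999, -0.014, 0.032, 0.004]
ft_force: [0.4, -0.3, 1.5]
grip_width: 0.0873
```

```bash
python3 - <<'E'
from h import *
hold(2);hold(4)
E
```

```text
20.7 [0.6611 0.0651 0.0824] [ 0.9996 -0.0142  0.026   0.0038] yaw -1.6 tilt 3.0 w 0.0868
20.9 [0.6632 0.0651 0.0847] [ 0.9995 -0.0142  0.029   0.0039] yaw -1.6 tilt 3.34 w 0.0868
```

Emit:
carry_out --steps '[[[-0.7, 0, -1.3], 0, 0]]'

```text
time: 21.0
position: [0.6595, 0.0649, 0.0753]
tool_rot: [0.999, -0.014, 0.033, 0.004]
ft_force: [-0.1, 0.3, 0.6]
grip_width: 0.0869
```

```bash
python3 - <<'E'
from h import *
hold(6)
E
```

```text
21.3 [0.6571 0.0651 0.0728] [ 0.9994 -0.0142  0.03    0.0039] yaw -1.6 tilt 3.46 w 0.0868
```

Emit:
carry_out --steps '[[[0, 0, -0.1], 0, 1], [[0, 0, 0], 0, 1], [[0, 0, 0], 0, 1], [[0, 0, 0], 0, 1], [[0, 0, 0], 0, 1], [[0, 0, 0], 0, 1], [[0, 0, 0], 0, 1], [[0, 0, 0], 0, 1], [[0, 0, 0], 0, 1], [[0, 0, 0], 0, 1]]' --squeeze 20

```text
time: 22.3
position: [0.6581, 0.0651, 0.0732]
tool_rot: [0.999, -0.014, 0.031, 0.004]
ft_force: [-0.7, 0.2, 2.0]
grip_width: 0.0218
```

Emit:
carry_out --steps '[[[0, 0, 0], 0, 1], [[0, 0, 0], 0, 1], [[0, 0, 0], 0, 1], [[0, 0, 0], 0, 1]]'

```text
time: 22.7
position: [0.6581, 0.0651, 0.0732]
tool_rot: [0.999, -0.014, 0.031, 0.004]
ft_force: [-0.0, -0.5, 0.5]
grip_width: 0.0218
```

Emit:
carry_out --steps '[[[0, 0, 2], 0, 1], [[0, 0, 5], 0, 1], [[0, 0, 3], 0, 1], [[0, 0, 0], 0, 1]]'

```text
time: 23.1
position: [0.6565, 0.0651, 0.1732]
tool_rot: [0.999, -0.014, 0.028, 0.004]
ft_force: [1.4, -0.5, 0.0]
grip_width: 0.0219
```

```bash
python3 - <<'E'
from h import *
hold(6)
E
```

```text
23.4 [0.6525 0.0652 0.1667] [ 0.9997 -0.0144  0.0219  0.0035] yaw -1.6 tilt 2.53 w 0.0222
```

Emit:
carry_out --steps '[[[-4, -2, 0], -2, 1], [[-4, -2, 0], -2, 1], [[-4, -2, 0], -2, 1], [[-4, -2, 0], -0.7, 1], [[-2, -1, 0], 0, 1]]'

```text
time: 23.9
position: [0.467, -0.0247, 0.16]
tool_rot: [0.997, -0.073, 0.019, 0.004]
ft_force: [-0.2, 0.4, -1.3]
grip_width: 0.0219
```

```bash
python3 - <<'E'
from h import *
st();hold(2);hold(4)
E
```

```text
23.9 [ 0.467  -0.0247  0.16  ] [ 0.9972 -0.0729  0.0185  0.004 ] yaw -8.4 tilt 2.17 w 0.0219
24.0 [ 0.4672 -0.0247  0.16  ] [ 0.9971 -0.0736  0.0182  0.0039] yaw -8.4 tilt 2.13 w 0.0218
24.2 [ 0.4736 -0.0247  0.1613] [ 0.9971 -0.0723  0.0229  0.0046] yaw -8.3 tilt 2.68 w 0.0216
```

Emit:
carry_out --steps '[[[-1.8, -0.9, -3], 0, 1]]'

```text
time: 24.3
position: [0.4627, -0.0346, 0.1336]
tool_rot: [0.997, -0.071, 0.03, 0.006]
ft_force: [1.0, -1.3, -1.7]
grip_width: 0.022
```

```bash
python3 - <<'E'
from h import *
hold(2)
E
```

```text
24.4 [ 0.4532 -0.0328  0.129 ] [ 0.9972 -0.0722  0.0191  0.0037] yaw -8.3 tilt 2.23 w 0.0218
```

Emit:
carry_out --steps '[[[0, 0, -3.5], 0, 1]]'

```text
time: 24.5
position: [0.4574, -0.0335, 0.0962]
tool_rot: [0.997, -0.072, 0.024, 0.005]
ft_force: [1.4, -0.4, -0.8]
grip_width: 0.0221
```

```bash
python3 - <<'E'
from h import *
hold(2);hold(4)
E
```

```text
24.6 [ 0.4523 -0.0319  0.0914] [ 0.9973 -0.072   0.0156  0.0028] yaw -8.3 tilt 1.81 w 0.022
24.8 [ 0.4546 -0.0329  0.0953] [ 0.9972 -0.0719  0.0205  0.004 ] yaw -8.3 tilt 2.39 w 0.0217
```

Emit:
carry_out --steps '[[[0.2, -0.1, -1.8], 0, 1]]'

```text
time: 24.9
position: [0.4589, -0.0342, 0.0801]
tool_rot: [0.997, -0.072, 0.024, 0.005]
ft_force: [0.5, 0.4, -1.6]
grip_width: 0.0219
```

```bash
python3 - <<'E'
from h import *
hold(5)
E
```

```text
25.15 [ 0.4571 -0.0339  0.0785] [ 0.9972 -0.0718  0.0214  0.0043] yaw -8.2 tilt 2.49 w 0.0218
```

Emit:
carry_out --steps '[[[0, 0, -0.4], 0, 1], [[0, 0, -0.3], 0, 1], [[0, 0, -0.2], 0, 1], [[0, 0, 0], 0, 1]]'

```text
time: 25.55
position: [0.458, -0.0341, 0.071]
tool_rot: [0.997, -0.072, 0.023, 0.005]
ft_force: [-0.5, 0.5, -0.3]
grip_width: 0.022
```

Emit:
carry_out --steps '[[[-0.1, 0, -0.3], 0, 1], [[0, 0, -0.1], 0, 1], [[0, 0, 0], 0, 1]]'

```text
time: 25.85
position: [0.4568, -0.0341, 0.0669]
tool_rot: [0.997, -0.072, 0.023, 0.005]
ft_force: [-0.5, 0.9, 4.1]
grip_width: 0.0222
```

Emit:
carry_out --steps '[[[0, 0, -0.2], 0, 1], [[0, 0, 0], 0, 1]]'

```text
time: 26.05
position: [0.457, -0.0341, 0.0667]
tool_rot: [0.997, -0.072, 0.024, 0.005]
ft_force: [-0.6, -0.2, -0.1]
grip_width: 0.0217
```

Contact felt (about 4 N); release, check and retreat upward.

Emit:
carry_out --steps '[[[0, 0, 0], 0, 0.7], [[0, 0, 0], 0, 0.6], [[0, 0, 0], 0, 0.4], [[0, 0, 0], 0, 0.2], [[0, 0, 0], 0, 0], [[0, 0, 0], 0, 0], [[0, 0, 0], 0, 0], [[0, 0, 0], 0, 0]]'

```text
time: 26.85
position: [0.4571, -0.0342, 0.0661]
tool_rot: [0.997, -0.072, 0.024, 0.005]
ft_force: [0.2, 0.5, 0.7]
grip_width: 0.0743
```

Emit:
carry_out --steps '[[[0, 0, 2], 0, 0], [[0, 0, 5], 0, 0], [[0, 0, 4], 0, 0], [[0, 0, 0], 0, 0]]'

```text
time: 27.25
position: [0.456, -0.034, 0.178]
tool_rot: [0.997, -0.072, 0.021, 0.004]
ft_force: [0.9, -0.0, -0.6]
grip_width: 0.0868
```

```bash
python3 - <<'E'
from h import *
hold(6)
c=snap('side','s5'); cv2.imwrite('pics/x5.png',cv2.resize(c['pixels'][150:390,200:460,::-1],None,fx=2,fy=2))
E
```

```text
27.55 [ 0.4522 -0.0329  0.1726] [ 0.9973 -0.0722  0.0148  0.0026] yaw -8.3 tilt 1.72 w 0.0872
```

View pics/x5.png

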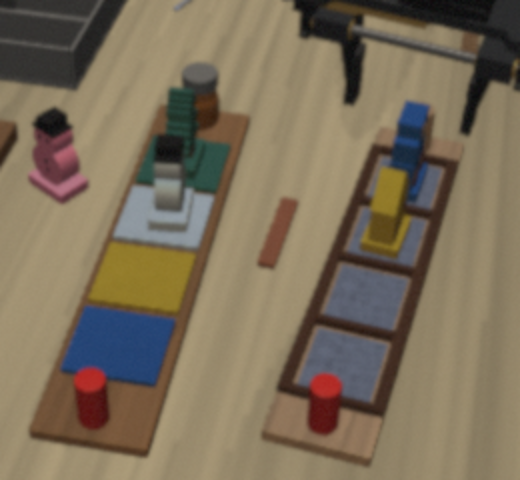

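Engine at (410,150) and house at (388,215) both stand upright in their bays. Next, the snowman.

Emit:
carry_out --steps '[[[3.5, 0.3, 0], 4, 0], [[4, 0.3, 0], 4, 0], [[4, 0.3, 0], 4, 0], [[4, 0.3, 0], 2.8, 0], [[3, 0.3, 0], 0, 0]]'

```text
time: 28.1
position: [0.6336, -0.0157, 0.1647]
tool_rot: [0.998, 0.061, 0.004, -0.001]
ft_force: [0.8, -1.0, 0.0]
grip_width: 0.0872
```

```bash
python3 - <<'E'
from h import *
hold(6)
E
```

```text
28.4 [ 0.6298 -0.0157  0.165 ] [ 0.9982  0.0606  0.0022 -0.0017] yaw 6.9 tilt 0.2 w 0.087
```

Tilt is now about zero. Descend over the snowman.

Emit:
carry_out --steps '[[[2.1, 0, -2], 0, 0]]'

```text
time: 28.5
position: [0.6491, -0.0156, 0.1469]
tool_rot: [0.998, 0.06, 0.002, -0.002]
ft_force: [1.2, -0.0, 1.0]
grip_width: 0.0868
```

```bash
python3 - <<'E'
from h import *
hold(4)
E
```

```text
28.7 [ 0.6492 -0.0156  0.1445] [ 9.982e-01  6.050e-02  8.000e-04 -2.000e-03] yaw 6.9 tilt 0.03 w 0.0871
```

Emit:
carry_out --steps '[[[0, 0, -4], 0, 0]]'

```text
time: 28.8
position: [0.6532, -0.0165, 0.1102]
tool_rot: [0.998, 0.06, 0.007, -0.0]
ft_force: [0.0, -0.2, 0.2]
grip_width: 0.0869
```

```bash
python3 - <<'E'
from h import *
hold(6)
E
```

```text
29.1 [ 0.6498 -0.0158  0.1063] [ 0.9982  0.0605  0.0019 -0.0017] yaw 6.9 tilt 0.17 w 0.087
```

Emit:
carry_out --steps '[[[0.1, -0.05, -3.4], 0, 0]]'

```text
time: 29.2
position: [0.6558, -0.0172, 0.0785]
tool_rot: [0.998, 0.061, 0.009, 0.0]
ft_force: [0.5, -0.7, -0.4]
grip_width: 0.0871
```

```bash
python3 - <<'E'
from h import *
hold(4)
E
```

```text
29.4 [ 0.6508 -0.0163  0.0733] [ 0.9982  0.0605  0.002  -0.0017] yaw 6.9 tilt 0.17 w 0.0869
```

Emit:
carry_out --steps '[[[0, 0, 0], 0, 1], [[0, 0, 0], 0, 1], [[0, 0, 0], 0, 1], [[0, 0, 0], 0, 1], [[0, 0, 0], 0, 1], [[0, 0, 0], 0, 1], [[0, 0, 0], 0, 1], [[0, 0, 0], 0, 1], [[0, 0, 0], 0, 1], [[0, 0, 0], 0, 1]]'

```text
time: 30.4
position: [0.6534, -0.0167, 0.0794]
tool_rot: [0.998, 0.061, 0.006, -0.001]
ft_force: [-0.2, 0.1, 2.3]
grip_width: 0.0219
```

Emit:
carry_out --steps '[[[0, 0, 0], 0, 1], [[0, 0, 0], 0, 1], [[0, 0, 0], 0, 1]]'

```text
time: 30.7
position: [0.6534, -0.0167, 0.0794]
tool_rot: [0.998, 0.061, 0.006, -0.001]
ft_force: [-0.7, 0.4, 1.0]
grip_width: 0.0217
```

Emit:
carry_out --steps '[[[0, 0, 2], 0, 1], [[0, 0, 4], 0, 1], [[0, 0, 3], 0, 1], [[0, 0, 0], 0, 1]]'

```text
time: 31.1
position: [0.6518, -0.0163, 0.1689]
tool_rot: [0.998, 0.061, 0.003, -0.002]
ft_force: [0.2, 0.5, -1.2]
grip_width: 0.0221
```

```bash
python3 - <<'E'
from h import *
hold(4)
E
```

```text
31.3 [ 0.6479 -0.0157  0.1632] [ 0.9982  0.0605 -0.0024 -0.0029] yaw 6.9 tilt -0.36 w 0.0217
```

Emit:
carry_out --steps '[[[-4, 1.3, 0], -2, 1], [[-4, 1.3, 0], -2, 1], [[-4, 1.3, 0], -2, 1], [[-4, 1.3, 0], -0.7, 1], [[-2, 0.7, 0], 0, 1]]'

```text
time: 31.8
position: [0.4602, 0.0438, 0.1548]
tool_rot: [1.0, -0.002, -0.008, -0.004]
ft_force: [0.5, -0.5, -1.0]
grip_width: 0.0219
```

```bash
python3 - <<'E'
from h import *
hold(5)
E
```

```text
32.05 [0.4676 0.042  0.1562] [ 1.     -0.0021 -0.0027 -0.0028] yaw -0.2 tilt -0.35 w 0.0214
```

Emit:
carry_out --steps '[[[-0.3, 0.2, -4], 0, 1]]'

```text
time: 32.15
position: [0.4713, 0.0428, 0.1189]
tool_rot: [1.0, -0.002, 0.005, -0.002]
ft_force: [0.8, 0.2, -0.0]
grip_width: 0.022
```

```bash
python3 - <<'E'
from h import *
hold(4)
E
```

```text
32.35 [0.465  0.0437 0.1156] [ 1.     -0.0023 -0.0036 -0.0029] yaw -0.3 tilt -0.46 w 0.0217
```

Emit:
carry_out --steps '[[[0.2, 0, -3], 0, 1]]'

```text
time: 32.45
position: [0.471, 0.0431, 0.0885]
tool_rot: [1.0, -0.002, 0.001, -0.002]
ft_force: [0.4, -0.7, -1.6]
grip_width: 0.0219
```

```bash
python3 - <<'E'
from h import *
hold(5)
E
```

```text
32.7 [0.4679 0.0435 0.0869] [ 1.     -0.0024 -0.0026 -0.0028] yaw -0.3 tilt -0.35 w 0.022
```

Emit:
carry_out --steps '[[[-0.3, 0, -0.6], 0, 1], [[0, 0, -0.3], 0, 1], [[0, 0, -0.2], 0, 1], [[0, 0, 0], 0, 1]]'

```text
time: 33.1
position: [0.4666, 0.0433, 0.079]
tool_rot: [1.0, -0.002, 0.001, -0.002]
ft_force: [0.1, -0.6, -0.5]
grip_width: 0.0216
```

Emit:
carry_out --steps '[[[0, 0, -0.2], 0, 1], [[0, 0, -0.1], 0, 1], [[0, 0, 0], 0, 1]]'

```text
time: 33.4
position: [0.4669, 0.0433, 0.0761]
tool_rot: [1.0, -0.002, 0.001, -0.002]
ft_force: [0.1, -0.2, -1.5]
grip_width: 0.022
```

Emit:
carry_out --steps '[[[-0.1, 0, -0.2], 0, 1], [[0, 0, -0.1], 0, 1], [[0, 0, 0], 0, 1]]'

```text
time: 33.7
position: [0.4657, 0.0433, 0.0733]
tool_rot: [1.0, -0.002, 0.001, -0.002]
ft_force: [0.0, -0.6, 0.4]
grip_width: 0.0217
```

Emit:
carry_out --steps '[[[0, 0, -0.1], 0, 1], [[0, 0, 0], 0, 1]]'

```text
time: 33.9
position: [0.4658, 0.0434, 0.0735]
tool_rot: [1.0, -0.002, 0.002, -0.002]
ft_force: [-0.5, 0.8, -1.5]
grip_width: 0.022
```

Emit:
carry_out --steps '[[[0, 0, -0.2], 0, 1], [[0, 0, 0], 0, 1]]'

```text
time: 34.1
position: [0.4661, 0.0435, 0.0732]
tool_rot: [1.0, -0.002, 0.002, -0.002]
ft_force: [0.4, -0.6, -0.9]
grip_width: 0.022
```

Stopped at the expected height; touching. Release and retreat toward the tree (0.659, -0.091).

Emit:
carry_out --steps '[[[0, 0, 0], 0, 0.7], [[0, 0, 0], 0, 0.6], [[0, 0, 0], 0, 0.4], [[0, 0, 0], 0, 0.2], [[0, 0, 0], 0, 0], [[0, 0, 0], 0, 0], [[0, 0, 0], 0, 0], [[0, 0, 0], 0, 0]]'

```text
time: 34.9
position: [0.4661, 0.0435, 0.0721]
tool_rot: [1.0, -0.002, 0.002, -0.002]
ft_force: [-0.5, -0.2, 1.6]
grip_width: 0.0741
```

Emit:
carry_out --steps '[[[0, 0, 2], 0, 0], [[0, 0, 5], 0, 0], [[0, 0, 4], 0, 0]]'

```text
time: 35.2
position: [0.462, 0.0438, 0.1799]
tool_rot: [1.0, -0.003, -0.005, -0.003]
ft_force: [1.3, 0.0, -0.2]
grip_width: 0.0862
```

```bash
python3 - <<'E'
from h import *
hold(5)
E
```

```text
35.45 [0.4618 0.0439 0.1784] [ 1.     -0.0024 -0.0051 -0.0033] yaw -0.3 tilt -0.63 w 0.087
```

Emit:
carry_out --steps '[[[3.5, -2.4, 0], 0, 0], [[4, -2.8, 0], 0, 0], [[4, -2.8, 0], 0, 0], [[4, -2.8, 0], 0, 0], [[3, -2.0, 0], 0, 0]]'

```text
time: 35.95
position: [0.6389, -0.0833, 0.1672]
tool_rot: [1.0, -0.0, -0.02, -0.007]
ft_force: [0.3, 0.8, -0.2]
grip_width: 0.0872
```

```bash
python3 - <<'E'
from h import *
hold(4)
c=snap('side','s6'); cv2.imwrite('pics/x6.png',cv2.resize(c['pixels'][150:390,200:460,::-1],None,fx=2,fy=2))
E
```

```text
36.15 [ 0.6364 -0.0816  0.1669] [ 0.9997 -0.     -0.0213 -0.0079] yaw -0.0 tilt -2.59 w 0.0868
```

View pics/x6.png

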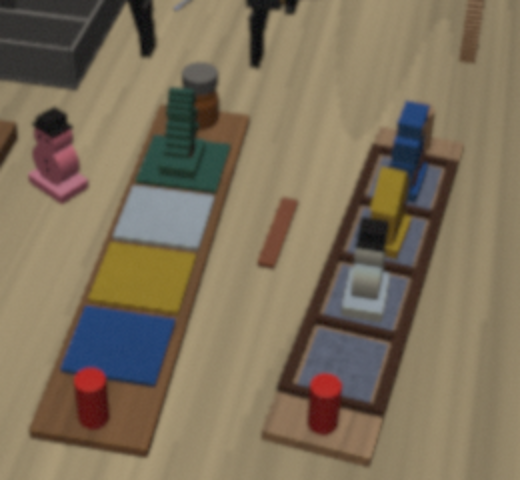

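The snowman stands at (367,270), upright. Last, the tree.

Emit:
carry_out --steps '[[[1.0, -0.5, -1], -0.5, 0], [[0.7, -0.4, -2], -0.5, 0], [[0.3, 0, -2], 0, 0], [[0, 0, -1], 0, 0]]'

```text
time: 36.6
position: [0.6539, -0.0869, 0.1042]
tool_rot: [1.0, -0.008, -0.023, -0.009]
ft_force: [-0.5, -0.3, -0.6]
grip_width: 0.0868
```

```bash
python3 - <<'E'
from h import *
hold(4)
E
```

```text
36.8 [ 0.6548 -0.0874  0.1066] [ 0.9997 -0.0076 -0.0212 -0.0081] yaw -0.9 tilt -2.59 w 0.0871
```

Emit:
carry_out --steps '[[[0.4, -0.3, -1.5], 0, 0], [[0, 0, -1], 0, 0], [[0, 0, -0.8], 0, 0]]'

```text
time: 37.1
position: [0.6615, -0.0912, 0.0753]
tool_rot: [1.0, -0.007, -0.017, -0.007]
ft_force: [0.1, -0.7, 0.1]
grip_width: 0.0872
```

```bash
python3 - <<'E'
from h import *
hold(5)
E
```

```text
37.35 [ 0.6613 -0.0911  0.0758] [ 0.9998 -0.0074 -0.0176 -0.007 ] yaw -0.9 tilt -2.17 w 0.0871
```

Emit:
carry_out --steps '[[[-0.2, 0, -0.4], 0, 0.3], [[0, 0, 0], 0, 1], [[0, 0, 0], 0, 1], [[0, 0, 0], 0, 1], [[0, 0, 0], 0, 1], [[0, 0, 0], 0, 1], [[0, 0, 0], 0, 1], [[0, 0, 0], 0, 1], [[0, 0, 0], 0, 1], [[0, 0, 0], 0, 1]]'

```text
time: 38.35
position: [0.66, -0.0913, 0.0733]
tool_rot: [1.0, -0.007, -0.016, -0.007]
ft_force: [-0.6, -0.2, 0.6]
grip_width: 0.0222
```

Emit:
carry_out --steps '[[[0, 0, 0], 0, 1], [[0, 0, 0], 0, 1], [[0, 0, 0], 0, 1], [[0, 0, 0], 0, 1]]'

```text
time: 38.75
position: [0.66, -0.0913, 0.0733]
tool_rot: [1.0, -0.007, -0.016, -0.007]
ft_force: [-0.6, 0.4, 0.6]
grip_width: 0.0218
```

Emit:
carry_out --steps '[[[0, 0, 2], 0, 1], [[0, 0, 4], 0, 1], [[0, 0, 4], 0, 1], [[0, 0, 0], 0, 1], [[0, 0, 0], 0, 1]]'

```text
time: 39.25
position: [0.6575, -0.0906, 0.1735]
tool_rot: [1.0, -0.007, -0.019, -0.008]
ft_force: [0.4, -0.5, -1.9]
grip_width: 0.0219
```

```bash
python3 - <<'E'
from h import *
hold(3)
E
```

```text
39.4 [ 0.6573 -0.0905  0.1723] [ 0.9997 -0.0075 -0.0202 -0.0078] yaw -0.9 tilt -2.47 w 0.0216
```

Emit:
carry_out --steps '[[[-2.5, 2.8, 0], -2, 1], [[-3.1, 3.5, 0], -2, 1], [[-3.1, 3.5, 0], -2, 1], [[-3.1, 3.5, 0], -0.7, 1], [[-3.1, 3.5, 0], 0, 1], [[-2, 2.5, 0], 0, 1]]'

```text
time: 40.0
position: [0.4806, 0.1031, 0.1632]
tool_rot: [0.997, -0.073, -0.025, -0.009]
ft_force: [0.7, 0.4, -0.3]
grip_width: 0.0218
```

```bash
python3 - <<'E'
from h import *
hold(5)
E
```

```text
40.25 [0.4856 0.1011 0.1641] [ 0.997  -0.0731 -0.022  -0.0083] yaw -8.4 tilt -2.49 w 0.022
```

Emit:
carry_out --steps '[[[-0.7, 1.0, -1.5], 0, 1], [[-0.3, 0.6, -2], 0, 1], [[0, 0, -2], 0, 1], [[0, 0, -1], 0, 1]]'

```text
time: 40.65
position: [0.484, 0.1132, 0.0978]
tool_rot: [0.997, -0.076, -0.016, -0.008]
ft_force: [-0.4, -0.4, -0.1]
grip_width: 0.0216
```

```bash
python3 - <<'E'
from h import *
hold(5)
E
```

```text
40.9 [0.4841 0.1137 0.0998] [ 0.997  -0.0761 -0.0151 -0.0085] yaw -8.7 tilt -1.67 w 0.0224
```

Emit:
carry_out --steps '[[[-0.6, 0.4, -0.6], 0.5, 1], [[-0.4, 0.3, -0.8], 0.5, 1], [[0, 0, -0.6], 0, 1]]'

```text
time: 41.2
position: [0.4752, 0.121, 0.081]
tool_rot: [0.998, -0.067, -0.012, -0.009]
ft_force: [-0.6, 0.0, -1.6]
grip_width: 0.0217
```

```bash
python3 - <<'E'
from h import *
hold(5)
E
```

```text
41.45 [0.4764 0.1206 0.0813] [ 0.9976 -0.0674 -0.0119 -0.0086] yaw -7.7 tilt -1.29 w 0.0221
```

Emit:
carry_out --steps '[[[-0.2, 0, -0.4], 0, 1], [[-0.1, 0, -0.4], 0, 1], [[0, 0, -0.2], 0, 1], [[0, 0, -0.2], 0, 1], [[0, 0, 0], 0, 1]]'

```text
time: 41.95
position: [0.4738, 0.1205, 0.0686]
tool_rot: [0.998, -0.067, -0.011, -0.009]
ft_force: [-0.2, 0.0, -1.1]
grip_width: 0.0222
```

Emit:
carry_out --steps '[[[0, 0, -0.1], 0, 1], [[0, 0, 0], 0, 1]]'

```text
time: 42.15
position: [0.4739, 0.1204, 0.0675]
tool_rot: [0.998, -0.067, -0.011, -0.009]
ft_force: [-0.8, -0.0, -0.7]
grip_width: 0.022
```

Emit:
carry_out --steps '[[[0, 0, -0.1], 0, 1], [[0, 0, 0], 0, 1]]'

```text
time: 42.35
position: [0.4742, 0.1205, 0.0672]
tool_rot: [0.998, -0.067, -0.011, -0.009]
ft_force: [0.5, -0.4, -0.8]
grip_width: 0.0216
```

Emit:
carry_out --steps '[[[0, 0, -0.1], 0, 1], [[0, 0, 0], 0, 1]]'

```text
time: 42.55
position: [0.4744, 0.1205, 0.0672]
tool_rot: [0.998, -0.067, -0.01, -0.009]
ft_force: [-0.4, 0.5, -0.4]
grip_width: 0.0223
```

Touching (z stalls at the expected height). Release, go up, and clear the view.

Emit:
carry_out --steps '[[[0, 0, 0], 0, 0.7], [[0, 0, 0], 0, 0.6], [[0, 0, 0], 0, 0.4], [[0, 0, 0], 0, 0.2], [[0, 0, 0], 0, 0], [[0, 0, 0], 0, 0], [[0, 0, 0], 0, 0], [[0, 0, 0], 0, 0]]'

```text
time: 43.35
position: [0.4746, 0.1205, 0.0668]
tool_rot: [0.998, -0.067, -0.01, -0.009]
ft_force: [-0.3, -0.8, -0.5]
grip_width: 0.0743
```

Emit:
carry_out --steps '[[[0, 0, 2], 0, 0], [[0, 0, 4], 0, 0], [[0, 0, 4], 0, 0], [[0, 0, 4], 0, 0], [[2, -4, 2], 0, 0], [[2, -4, 2], 0, 0], [[2, -4, 2], 0, 0], [[2, -4, 2], 0, 0], [[2, -4, 0], 0, 0], [[2, -4, 0], 0, 0]]'

```text
time: 44.35
position: [0.5907, -0.1223, 0.297]
tool_rot: [0.998, -0.062, -0.012, -0.008]
ft_force: [1.0, 0.1, 0.3]
grip_width: 0.0873
```

Emit:
carry_out --steps '[[[0, -4, 0], 0, 0], [[0, -4, 0], 0, 0], [[0, -4, 0], 0, 0], [[0, 0, 0], 0, 0]]'

```text
time: 44.75
position: [0.5924, -0.2533, 0.2963]
tool_rot: [0.998, -0.065, -0.011, -0.007]
ft_force: [-0.2, 0.8, 0.2]
grip_width: 0.0871
```

```bash
python3 - <<'E'
from h import *
c=snap('top','t7'); d=snap('side','s7'); st()
A=cv2.resize(c['pixels'][275:365,170:430,::-1],(780,270),interpolation=cv2.INTER_CUBIC)
B=cv2.resize(d['pixels'][150:390,200:460,::-1],(357,330)); C=np.zeros((330,780,3),np.uint8);C[:,:357]=B
cv2.imwrite('pics/x7.png',np.vstack([A,C]))
E
```

```text
44.85 [ 0.5922 -0.2486  0.2962] [ 0.9979 -0.0631 -0.0114 -0.0086] yaw -7.2 tilt -1.62 w 0.0868
```

View pics/x7.png

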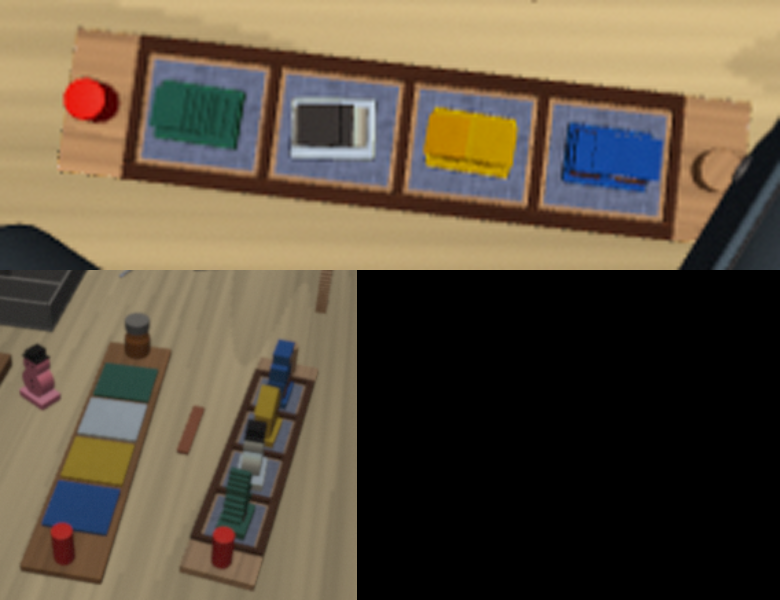

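All four stand upright in their bays in reversed order: tree next to the red post, then snowman, house and engine. The gripper is clear of them, so I'll hand in.

```bash
python3 -c "
from h import *
print(robot.hand_in())"
```

```text
the job is handed in; nothing more can be done
None
```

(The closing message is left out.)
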